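# Seat the filter drawer and hold the photometer's shutter at its mark

## Task

Get the photometer ready for a reading: first push its open filter drawer fully home until it seats, and only then pull the spring-loaded shutter handle straight out until the steel pointer bar under the handle stands right over the raised rib on the ledge. The handle springs back if let go, so finish while still holding it at the rib with the gripper; do not shift the rib and leave the glassware and the other things on the bench where they are.

Things in the scene. Friction and masses are not known exactly. Their poses are not given: they have to be found in the camera images.
- photometer: white bench instrument, 200 (x) x 250 (y) x 85 mm high, fixed. Origin: centre of its underside, on the bench. Its front face is at x = -100 mm of its frame; -x points out of the front, towards the robot. Drawer at y = +62 mm (left, seen from the robot), shutter handle at y = -55 mm. A white ledge (112 mm long, 52 mm wide, top 24 mm above the bench) sticks out of the front under the handle.
- drawer (a joint): filter drawer, slides straight out of the front (along the photometer's -x); value = opening in m, 0 = fully home, starts 0.04 to 0.075 open. Stiff runners: it moves against about 3 to 4 N, stays where it is left, and seats against a firm stop at 0 (the front plate then lies flat against the instrument's front).
- drawer_front (a point): centre of the drawer's flat front plate, on its outer surface; the plate is 74 mm wide (y), 52 mm high, 8 mm thick, and spans 19 to 71 mm above the bench. Axes as the photometer's. The drawer is 60 mm wide behind the plate.
- shutter (a joint): spring-return shutter rod, slides straight out of the front (along the photometer's -x); value = how far it is out in m, 0 = sprung in (start), stop at 0.075. The spring pulls it back with about 3 N at 0, rising by 0.5 N per 10 mm.
- handle: grey plastic upright paddle on the end of the shutter rod: 24 (x) x 16 (y) x 50 mm high, origin at its centre, 64 mm above the bench (spans 39 to 89 mm). Axes as the photometer's. At rest its centre is 45 mm in front of the front face. The rod (10 mm thick) runs back from its centre. Take it by its two sides (along y) from above, fingertips at least 42 mm above the bench to clear the pointer bar.
- pointer (a point): centre of the steel pointer bar fixed across under the handle (4 mm in x, 46 mm in y, 5 mm high, its underside 34 mm above the bench), 27.5 mm straight below the handle's centre. Axes as the photometer's.
- mark (a point): centre of the top of the mark: a dark raised rib across the ledge (8 mm in x, 56 mm in y, 4 mm high, top 28 mm above the bench), straight ahead of the pointer, in the handle's line of travel; 25 to 55 mm farther out than the pointer at the start. The pointer bar passes 6 mm above it. It is an adjustable index, held by friction. Axes as the photometer's.
- flask: conical glass flask, 72 mm wide at the foot, 110 mm high, loose, beside the handle's side of the photometer; origin at the centre of its underside
- beaker: small glass beaker, 60 mm wide, 68 mm high, loose, beside the drawer's side of the photometer; origin at the centre of its underside
- wash_bottle: white plastic bottle, 58 mm wide, 150 mm high, loose; origin at the centre of its underside
- crucible: white porcelain crucible, 42 mm wide, 34 mm high, loose; origin at the centre of its underside
- spatula: 160 mm lab spatula lying on the bench, loose; origin at its underside
- cell_box: closed blue plastic box, 50 x 80 x 35 mm, loose; origin at the centre of its underside

How it is judged:
On the way, in this order (a step that is already met when the one before it is completed fails the run):
1. the filter drawer is seated (within 3 mm of home) with the shutter still in (value of joint drawer below 0.003 m and value of joint shutter below 0.015 m), for 0.2 s.
2. the shutter is pulled out by the fingers until its pointer is over the rib (within 6 mm), drawer still home (x of pointer in the frame of mark between -0.006 and 0.006 m and value of joint shutter above 0.018 m and value of joint drawer below 0.003 m and contact force between the fingers and handle above 2 N), for 0.3 s.
At the end, for the whole second after the job is handed in: The drawer is within 3 mm of home; the fingers press on the shutter handle (over 2 N) and keep it still with its pointer bar within 6 mm of the rib's centre line; the rib is within 6 mm of where it was. This lasts through the final second, with the arm holding (all of step 2 and velocity of joint shutter between -0.01 and 0.01 m/s and distance of mark from where it was at the start of the episode below 0.006 m); the arm keeps its last pose, push and grip.
It fails at once if the shutter is pulled (over 15 mm) while the drawer is not home (over 8 mm open) (value of joint shutter above 0.015 m and value of joint drawer above 0.008 m).
It fails at once if the rib is shifted by more than 6 mm (distance of mark from where it was at the start of the episode above 0.006 m).
It fails at once if a bystander is shifted by more than 30 mm or knocked over (distance of any of flask, beaker, wash_bottle, crucible, spatula, cell_box from where it was at the start of the episode above 0.03 m or angle between any of flask, beaker, wash_bottle, crucible's own z axis and vertical above 0.5 rad).
It also fails if it takes over 54 s, if anything falls off the work surface, if the arm or the gripper's body presses on something with over 40 N, if the wrist force passes 120 N, or if a joint passes its speed limit or range.

## Robot

A 7-joint arm with a two-finger parallel gripper is mounted at the origin on the work surface. World frame = base frame: x ahead of the robot, y to its left, z up, the work surface at z = 0. Lengths are in m, angles in rad, forces in N, time in s.
With the tool pointing down it reaches from about 0.35 to 0.9 m from the base axis. Payload 8.1 kg.
Tool frame: the origin (TCP) lies on the centre line of the jaws, within the pads' length; the fingertips stand 19 mm ahead of it and the grasp point (between the pads) is the TCP (arm.tip_reach is the distance from the TCP to the fingertips, in m); z points along the fingers, y is the line along which they close (so a half turn about z gives the same grasp; the last joint's range is limited). The gripper opens to 92 mm and grips with 3 to 60 N. Pads are 19 mm wide; open, the fingers measure 130 mm over their backs; the gripper's body (75 mm by 190 mm) begins 47 mm behind the grasp point.
Start: joints at [1.101, 0.434, 0.025, 1.573, -0.012, 1.134, -0.075], TCP at [0.224, -0.583, 0.246] pointing down, gripper open.
Joint ranges: [-2.62, 2.62], [-0.44, 2.09], [-1.27, 1.32], [0.08, 2.57], [-1.32, 4.46], [0.12, 2], [-2.74, 2.74]. Speed limits (rad/s): [2.22, 2.22, 3.01, 3.01, 3.14, 3.14, 3.14].

## Interface

Orientations are given as a rotation vector (axis times angle).
In Python, from cell import arm gives the robot as it stands.
- The arm moves only by the tool arm_command, never from a script. Its argument "targets" is a list that holds one entry, the list of rows, each a list of 6 numbers: the shift along the tool's x, y, z in m, then the turn, a rotation vector about the tool's x, y, z in rad. A call has 1 to 10 rows; each row shifts and turns the commanded pose from where the row before left it, along the tool's axes as they then stand; what a row does not reach is not made up. A row lasts 1/8 s, in which the tool goes at most 62.5 mm and 10.7 degrees, less where a joint would pass 70% of its speed; a pose out of reach is approached as far as the arm can. A call with a gripper value outside its range is refused whole. "jaw" is the finger opening in m, from 0 to 0.0918, set as the call begins (left out, the last holds). The fingers move at their own pace and stop on an object; "newtons" is the grip in N (left out, the last holds). Time passes only in rows, so rows that do not move let the fingers close. It gives the time, the measured TCP pose, the force, the opening and the grip force at its end, in the units of the state.
- arm.observe(): the state, without advancing time (a new reading comes with each control period).
- arm.get_image(name): name is "scene" or "top"; returns a dict with "pixels" (384x512x3 uint8, red, green, blue), "z_map" (384x512 float32, m along the optical axis (not along the pixel's ray), 0 where there is no reading), "fx", "fy", "cx", "cy" (pixels), "dist" ([k1, k2, p1, p2, k3] as OpenCV has them; the pictures are not rectified), "xyz" and "rotation" of the camera in the world. Camera axes: x right, y down, z forward; pixel columns grow to the right and rows downward; lengths in m; the calibration is good to about 2 mm. A picture is of the moment at which its call begins.
- arm.sign_off(): hands the job in; it is judged then, once.
The state is a dict: "clock": time; "joints": joint angles; "dq": joint speeds; "joint_efforts": joint torques, N m; "position": TCP position; "ee_rot": TCP orientation; "force": force on the tool from outside, world axes, zero at the start; "ft_torque": the same for the moment, N m; "width": opening from 0.0 (shut) to 1.0 (fully open); "gripper_force": force on a finger pad.
Only numpy, scipy, OpenCV 4.12 (cv2) and the standard library are available. Lean on these libraries where they do the work, as an engineer would, in place of code of your own. Each camera call takes 0.05 s, during which the arm holds its last target. There are 200 camera calls.

## Working session

There is one attempt and no reset: what is moved stays moved. The work goes in short steps, Python scripts to look and compute and a tool call to move; the robot and the scene stay as the last step left them, time stands still between calls to the robot, and variables do not carry over. Pictures are saved under pics/ and viewed, at most 10 in all, crops included, and the job is handed in when it is done.

Besides the shell and the picture viewer there is one more tool, called after "Emit:" as name([rows], argument=value, ...), one row to a line, values as JSON. arm_command: Moves the arm, as the interface text tells. Its arguments: {"type":"object","properties":{"targets":{"type":"array","items":{"type":"array","items":{"type":"array","items":{"type":"number"}}}},"jaw":{"type":"number"},"newtons":{"type":"number"}},"required":["targets"]}

```bash
ls; mkdir -p pics
cat > h.py <<'E'
import numpy as np, cv2
from cell import arm
def grab(n):
    im=arm.get_image(n); np.savez(f'/tmp/{n}.npz',**im); return im
def pts(im):
    h,w=im['z_map'].shape
    u,v=np.meshgrid(np.arange(w),np.arange(h))
    K=np.array([[im['fx'],0,im['cx']],[0,im['fy'],im['cy']],[0,0,1]])
    n=cv2.undistortPoints(np.stack([u,v],-1).reshape(-1,1,2).astype(np.float64),K,np.array(im['dist'])).reshape(h,w,2)
    c=np.dstack([n,np.ones((h,w))])*im['z_map'][...,None]
    R=np.array(im['rotation'])
    if R.shape!=(3,3): R=cv2.Rodrigues(R)[0]
    P=c@R.T+np.array(im['xyz']); P[im['z_map']==0]=np.nan
    return P
E
python3 - <<'E'
from h import *
for n in('scene','top'):
    im=grab(n); cv2.imwrite(f'pics/{n}.png',im['pixels'][...,::-1]); print(n,im['xyz'],im['rotation'],im['fx'])
print(arm.observe())
E
```

```text
pics
scene [ 1.10856677 -0.86419023  0.74921799] [-2.05606575 -0.64759721  0.34009618] 435.65579910934974
top [ 0.3399098  -0.02322654  1.1844874 ] [-2.12316381  2.15250612 -0.14007528] 377.7829369898132
{'clock': 0.1, 'joints': array([ 1.10139599,  0.43514999,  0.0249543 ,  1.57399809, -0.0115748 ,
        1.13398357, -0.0750928 ]), 'dq': array([-0.00021475, -0.00333457,  0.00107294, -0.0021816 , -0.00106755,
       -0.00181641,  0.00067953]), 'joint_efforts': array([ 4.17082454e-03, -6.69125533e+01,  9.88668948e-01, -3.15143466e+01,
       -6.04437618e-02,  3.73308139e-02,  1.03786290e-04]), 'position': array([ 0.22394845, -0.58304634,  0.24502837]), 'ee_rot': array([-3.08759979e+00, -5.72647615e-01,  6.16246513e-04]), 'force': array([ 0.37006001, -0.17577477, -0.13118933]), 'ft_torque': array([0.00037086, 0.02479779, 0.03369438]), 'gripper_force': 0.0, 'width': 1.0013242783520266}
```

View pics/top.png

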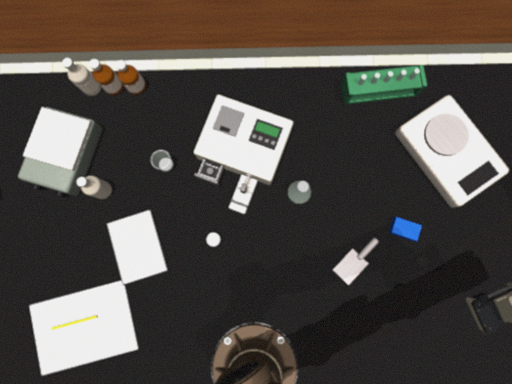

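View pics/scene.png

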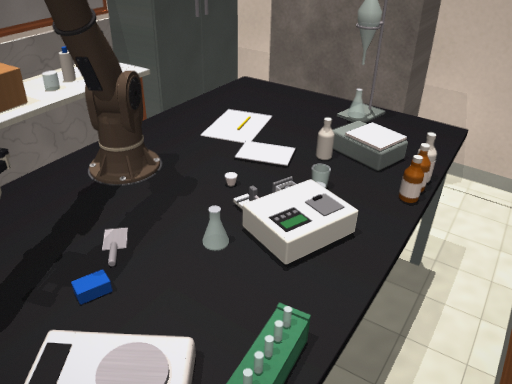

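The top view shows the photometer at about (243,138), drawer at (209,172), handle and ledge at (243,190), flask at (299,191), beaker at (162,161) and crucible at (213,240). The scene view shows the front only from behind.

Run:
```python
from h import *
im=dict(np.load('/tmp/top.npz')); P=pts(im); px=im['pixels']
m=np.zeros(P.shape[:2],np.uint8)
z=P[...,2]; m[(z>.078)&(z<.095)]=1; m[:, :190]=0; m[:,300:]=0; m[:90]=0;m[185:]=0
n,l,s,c=cv2.connectedComponentsWithStats(m); k=1+np.argmax(s[1:,4]); print(s[k])
q=P[l==k]; print('z',np.nanmedian(q[:,2]))
r=cv2.minAreaRect(q[:,:2].astype(np.float32)); print(r); print(cv2.boxPoints(r))
box=cv2.boxPoints(r); a=sorted([(np.linalg.norm(box[i]-box[i-1]),box[i]-box[i-1]) for i in range(4)],key=lambda t:t[0])
d=a[0][1]; d=d if d[0]>0 else -d; yaw=np.arctan2(d[1],d[0]); print('yaw',yaw)
R=np.array([[np.cos(yaw),-np.sin(yaw)],[np.sin(yaw),np.cos(yaw)]]); o=np.array(r[0])
L=P.copy(); L[...,:2]=(P[...,:2]-o)@R; np.save('/tmp/L.npy',L)
def st(name,mm):
    t=L[mm]; 
    print(name,len(t),np.percentile(t,[2,50,98],axis=0).round(4).tolist() if len(t) else '')
x,y=L[...,0],L[...,1]
st('plate',(x<-.105)&(x>-.2)&(y>.02)&(y<.1)&(z>.06)&(z<.08))
st('handle',(x<-.105)&(x>-.26)&(y>-.08)&(y<-.03)&(z>.075))
st('ledge',(x<-.105)&(x>-.26)&(y>-.1)&(y<-.02)&(z>.018)&(z<.035))
v=(x<-.1)&(x>-.26)&(y>-.1)&(y<.11)&(z>.01)
V,U=np.where(v);print(U.min(),U.max(),V.min(),V.max())
cv2.imwrite('pics/crop.png',cv2.resize(px[145:225,185:285,::-1],None,fx=8,fy=7.5 if 0 else 7,interpolation=cv2.INTER_CUBIC)[:600])
sc=dict(np.load('/tmp/scene.npz'))['pixels']
cv2.imwrite('pics/crop2.png',cv2.resize(sc[165:225,225:305,::-1],None,fx=9,fy=9,interpolation=cv2.INTER_CUBIC))
for n,(u,w) in dict(flask=(299,191),beaker=(162,161),cruc=(213,240)).items(): print(n,P[w,u],L[w,u])
```

```text
[ 194   95   99   86 5199]
z 0.0856886353591575
((0.683717668056488, 0.024319157004356384), (0.2500108778476715, 0.20102892816066742), 68.55522918701172)
[[ 0.5444593  -0.05528369]
 [ 0.731571   -0.12878071]
 [ 0.82297605  0.10392201]
 [ 0.6358643   0.17741902]]
yaw -0.3742819
plate 102 [[-0.1594, 0.0262, 0.0602], [-0.1543, 0.0602, 0.0697], [-0.1115, 0.0948, 0.0743]]
handle 47 [[-0.1559, -0.0631, 0.0807], [-0.145, -0.0559, 0.0885], [-0.1329, -0.0484, 0.0918]]
ledge 484 [[-0.2097, -0.0806, 0.0198], [-0.1679, -0.0581, 0.0244], [-0.1073, -0.0298, 0.0303]]
194 256 155 213
flask [ 0.51381819 -0.13951317  0.08816766] [-0.09823961 -0.21460625  0.08816766]
beaker [0.63175988 0.28871901 0.00329116] [-0.14502648  0.22709957  0.00329116]
cruc [0.37591205 0.11939386 0.03488096] [-0.32125607 -0.02404233  0.03488096]
```

View pics/crop.png

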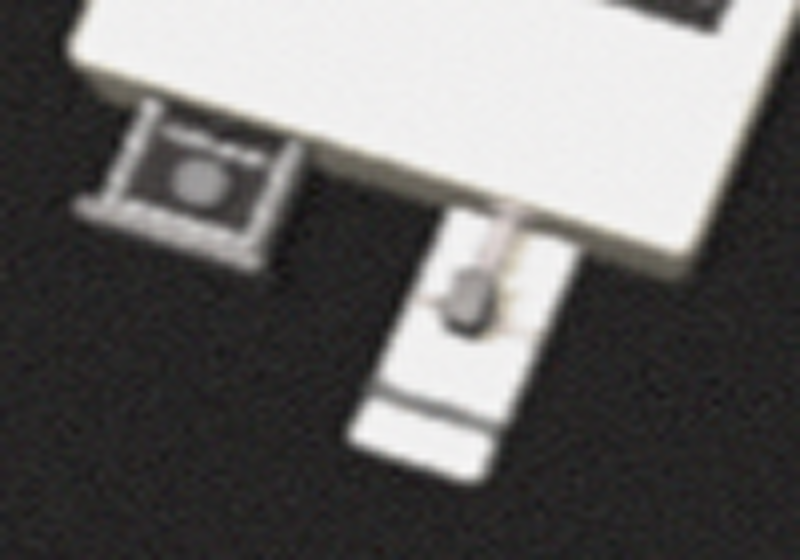

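View pics/crop2.png

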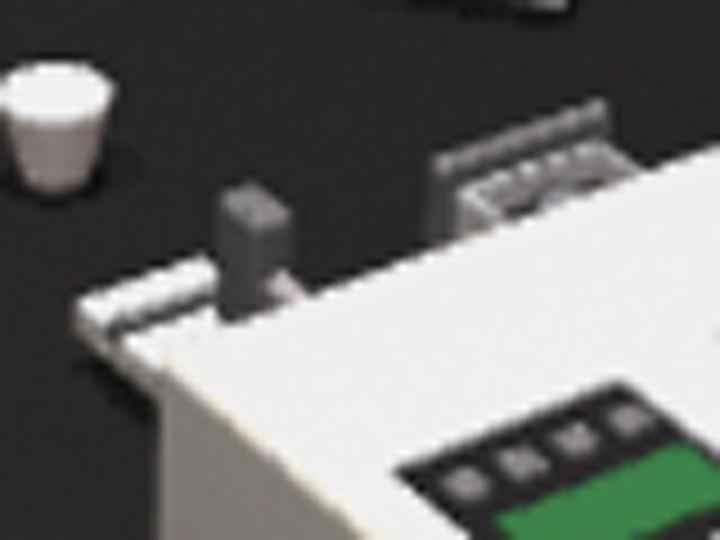

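The crops show the drawer open by about 50 mm, the handle sprung in at crop (470,300), and the rib as a dark line with its centre near crop (437,407). Measured sizes match the given ones (200 x 250 mm, top at 85 mm).

```bash
cat >> h.py <<'E'
YAW=-0.3743; O=np.array([0.6837,0.0243])
def ray(im,uv,z):
    K=np.array([[im['fx'],0,im['cx']],[0,im['fy'],im['cy']],[0,0,1]])
    n=cv2.undistortPoints(np.array(uv,float).reshape(-1,1,2),K,np.array(im['dist'])).reshape(-1,2)
    R=np.array(im['rotation']); R=R if R.shape==(3,3) else cv2.Rodrigues(R)[0]
    d=np.c_[n,np.ones(len(n))]@R.T; c=np.array(im['xyz'])
    return c+d*((z-c[2])/d[:,2])[:,None]
Rz=np.array([[np.cos(YAW),-np.sin(YAW)],[np.sin(YAW),np.cos(YAW)]])
def loc(p): return (np.asarray(p)[...,:2]-O)@Rz
def wor(l): return np.asarray(l)@Rz.T+O
def go(lx,ly,z):  # remaining shift in tool axes, and turn
    s=arm.observe(); R=cv2.Rodrigues(s['ee_rot'])[0]; 
    t=np.r_[wor([lx,ly]),z]
    Rt=np.c_[np.r_[Rz[:,0],0],np.r_[-Rz[:,1],0],[0,0,-1]]
    print('loc',loc(s['position']).round(4),'z',s['position'][2].round(4),'| shift in tool',(R.T@(t-s['position'])).round(4),'in aligned tool',(Rt.T@(t-s['position'])).round(4),'turn',cv2.Rodrigues(R.T@Rt)[0].ravel().round(4),'target',t.round(4),'F(loc)',(s['force'][:2]@Rz).round(2),s['force'][2].round(2),'w',s['width'],s['gripper_force'])
E
python3 - <<'E'
from h import *
im=dict(np.load('/tmp/top.npz')); g=im['pixels'].mean(2)
V,U=np.mgrid[180:218,225:262]; V,U=V.ravel(),U.ravel()
l=loc(ray(im,np.c_[U,V],.028)); k=(abs(l[:,1]+.055)<.02)&(l[:,0]<-.163)&(l[:,0]>-.203)
w=np.clip(200-g[V,U],0,None)*k; print('rib',(l*w[:,None]).sum(0)/w.sum(), 'by y', [((l[:,0]*w)[b].sum()/w[b].sum()).round(4) for b in (l[:,1]>-.055,l[:,1]<=-.055)])
for a in np.arange(-.205,-.15,.004):
    b=k&(abs(l[:,0]-a)<.002); print(round(a,3),g[V,U][b].mean().round() if b.any() else '-',end=' ')
# handle top face, local
L=loc(pts(im)); 
l2=loc(ray(im,np.c_[U,V],.089)); kk=(abs(l2[:,1]+.055)<.02)&(abs(l2[:,0]+.145)<.03)&(g[V,U]<170)
print('\nhandle',l2[kk].min(0),l2[kk].max(0))
go(-.185,.062,.2)
E
```

```text
rib [-0.18760271 -0.05469056] by y [np.float64(-0.1878), np.float64(-0.1874)]
-0.205 - -0.201 240.0 -0.197 239.0 -0.193 215.0 -0.189 149.0 -0.185 159.0 -0.181 226.0 -0.177 240.0 -0.173 240.0 -0.169 240.0 -0.165 240.0 -0.161 - -0.157 - -0.153 - 
handle [-0.17476627 -0.07072019] [-0.13059519 -0.03504352]
loc [-0.2059 -0.7334] z 0.245 | shift in tool [ 0.5523 -0.5727  0.0457] in aligned tool [ 0.0209 -0.7954  0.045 ] turn [-1.300e-03  6.000e-04  7.411e-01] target [0.5342 0.1496 0.2   ] F(loc) [ 0.41 -0.03] -0.13 w 1.0013242783520266 0.0
```

Emit:
arm_command([
  [[0,0,0,0,0,0.185],[0,0,0,0,0,0.185],[0,0,0,0,0,0.185],[0,0,0,0,0,0.186],[0,-0.04,0,0,0,0],[0,-0.05,0,0,0,0],[0,-0.05,0,0,0,0],[0,-0.05,0,0,0,0],[0,-0.05,0,0,0,0],[0,-0.05,0,0,0,0]],
], jaw=0, newtons=15)

```text
clock: 1.35
position: [0.3304, -0.3118, 0.2456]
ee_rot: [-3.087, 0.584, 0.0]
force: [1.3, 0.6, 0.6]
width: 0.007
gripper_force: 0.0
```

Emit:
arm_command([
  [[0,-0.05,0,0,0,0],[0,-0.05,0,0,0,0],[0,-0.05,0,0,0,0],[0,-0.05,0,0,0,0],[0,-0.05,0,0,0,0],[0,-0.05,0,0,0,0],[0,-0.05,0,0,0,0],[0,-0.05,0,0,0,0],[0,-0.05,0,0,0,0],[0,0,0,0,0,0]],
])

```text
clock: 2.6
position: [0.495, 0.1095, 0.2454]
ee_rot: [-3.087, 0.575, 0.001]
force: [-0.7, -1.4, 0.2]
width: 0.005
gripper_force: 0.0
```

```bash
python3 -c "
from h import *
go(-.19,.062,.056)"
```

```text
loc [-0.2068  0.0103] z 0.2454 | shift in tool [ 0.0173 -0.0512  0.1894] in aligned tool [ 0.0168 -0.0517  0.1894] turn [-0.0017  0.001   0.0059] target [0.5295 0.1515 0.056 ] F(loc) [-0.18 -1.57] 0.24 w 0.004933809551277126 0.0
```

Emit:
arm_command([
  [[0.008,-0.026,0,0,0,0.006],[0.008,-0.026,0,0,0,0],[0,0,0.04,0,0,0],[0,0,0.05,0,0,0],[0,0,0.05,0,0,0],[0,0,0.035,0,0,0],[0,0,0.015,0,0,0],[0,0,0,0,0,0]],
])

```text
clock: 3.6
position: [0.5284, 0.1471, 0.0554]
ee_rot: [3.084, -0.594, -0.002]
force: [-0.2, -0.1, -0.2]
width: 0.004
gripper_force: 0.0
```

```bash
python3 -c "
from h import *
go(-.118,.062,.056)"
```

```text
loc [-0.1895  0.0575] z 0.0554 | shift in tool [ 0.0715 -0.005  -0.0007] in aligned tool [ 0.0715 -0.0045 -0.0006] turn [ 0.0012  0.0009 -0.0064] target [0.5965 0.1252 0.056 ] F(loc) [-0.18 -0.14] -0.23 w 0.00446704048234633 0.0
```

Push in steps.

Emit:
arm_command([
  [[0.01,-0.004,0,0,0,-0.006],[0.01,0,0,0,0,0],[0.01,0,0,0,0,0],[0.01,0,0,0,0,0],[0.01,0,0,0,0,0],[0.008,0,0,0,0,0],[0.006,0,0,0,0,0],[0,0,0,0,0,0]],
])

```text
clock: 4.6
position: [0.5904, 0.1273, 0.0556]
ee_rot: [3.086, -0.586, 0.001]
force: [0.2, -0.6, -0.8]
width: 0.004
gripper_force: 0.0
```

```bash
python3 -c "
from h import *
go(-.118,.062,.056)"
```

```text
loc [-0.1245  0.0617] z 0.0556 | shift in tool [ 0.0065 -0.0003 -0.0004] in aligned tool [ 0.0065 -0.0003 -0.0004] turn [ 0.0003 -0.0008 -0.0008] target [0.5965 0.1252 0.056 ] F(loc) [ 0.44 -0.44] -0.75 w 0.0036998884154968215 0.0
```

Emit:
arm_command([
  [[0.004,0,0,0,0,0],[0.003,0,0,0,0,0],[0.002,0,0,0,0,0],[0,0,0,0,0,0]],
])

```text
clock: 5.1
position: [0.595, 0.1255, 0.0554]
ee_rot: [3.086, -0.582, -0.008]
force: [-12.7, 3.2, 9.1]
width: 0.006
gripper_force: 6.5
```

Run:
```python
from h import *
go(-.118,.062,.056)
im=grab('top'); cv2.imwrite('pics/c3.png',cv2.resize(im['pixels'][130:225,170:285,::-1],None,fx=6,fy=6,interpolation=cv2.INTER_CUBIC))
im=grab('scene'); cv2.imwrite('pics/c4.png',cv2.resize(im['pixels'][125:245,220:360,::-1],None,fx=5,fy=5,interpolation=cv2.INTER_CUBIC))
```

```text
loc [-0.1195  0.0617] z 0.0554 | shift in tool [ 0.0015 -0.0003 -0.0006] in aligned tool [ 0.0015 -0.0003 -0.0006] turn [0.0023 0.005  0.0013] target [0.5965 0.1252 0.056 ] F(loc) [-12.97  -1.68] 9.07 w 0.005826217499385193 6.466182544827461
```

View pics/c4.png

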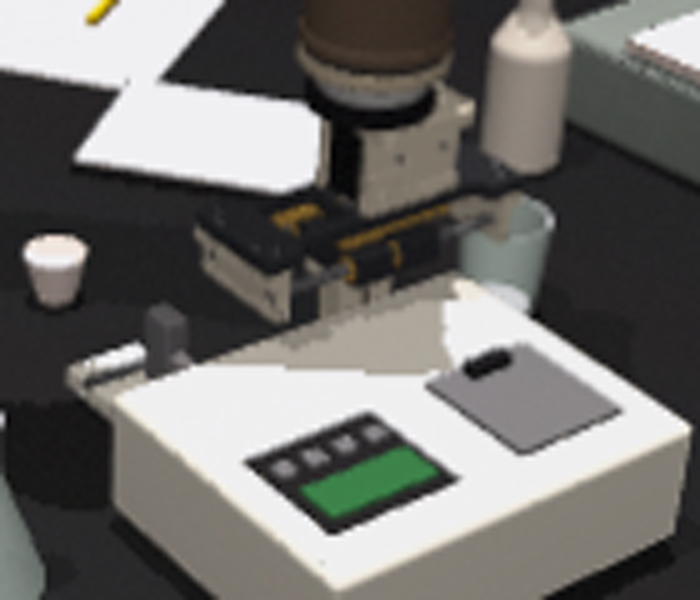

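The scene view shows the gripper at the drawer, with the handle at (165,345) still in and nothing else touched. The 13 N push is well over the runners' 4 N, so I press a little more to confirm the stop.

Emit:
arm_command([
  [[0.002,0,0,0,0,0],[0,0,0,0,0,0],[0,0,0,0,0,0]],
])

```text
clock: 5.58
position: [0.595, 0.1255, 0.0554]
ee_rot: [3.086, -0.581, -0.013]
force: [-20.3, 4.2, 14.5]
width: 0.008
gripper_force: 9.8
```

```bash
python3 -c "
from h import *
go(-.16,.062,.056)"
```

```text
loc [-0.1195  0.0618] z 0.0554 | shift in tool [-0.0405 -0.0003 -0.0003] in aligned tool [-0.0405 -0.0002 -0.0006] turn [0.0033 0.0078 0.0022] target [0.5574 0.1405 0.056 ] F(loc) [-20.38  -3.52] 14.54 w 0.007505248889647423 9.815122112631798
```

The drawer is seated: the force rose with no movement. Back off, lift, and check the drawer.

Emit:
arm_command([
  [[-0.02,0,0,0,0,0],[-0.025,0,0,0,0,0],[0,0,-0.03,0,0,0],[0,0,-0.04,0,0,0],[0,0,-0.04,0,0,0],[0.004,0.03,0,0,0,0],[0.004,0.045,0,0,0,0],[0.004,0.04,0,0,0,0],[0,0,0,0,0,0]],
], jaw=0.06)

```text
clock: 6.7
position: [0.5269, 0.0247, 0.1658]
ee_rot: [3.083, -0.593, 0.001]
force: [-0.3, 0.3, -0.0]
width: 0.655
gripper_force: 0.0
```

Run:
```python
from h import *
go(-.145,-.055,.068)
im=grab('top'); cv2.imwrite('pics/c5.png',cv2.resize(im['pixels'][130:225,170:285,::-1],None,fx=6,fy=6,interpolation=cv2.INTER_CUBIC))
```

```text
loc [-0.1461 -0.057 ] z 0.1658 | shift in tool [ 0.001  -0.0022  0.0978] in aligned tool [ 0.0011 -0.002   0.0978] turn [ 0.0021 -0.001  -0.0057] target [0.5286 0.0261 0.068 ] F(loc) [-0.37  0.17] -0.05 w 0.655001994023161 0.0
```

View pics/c5.png

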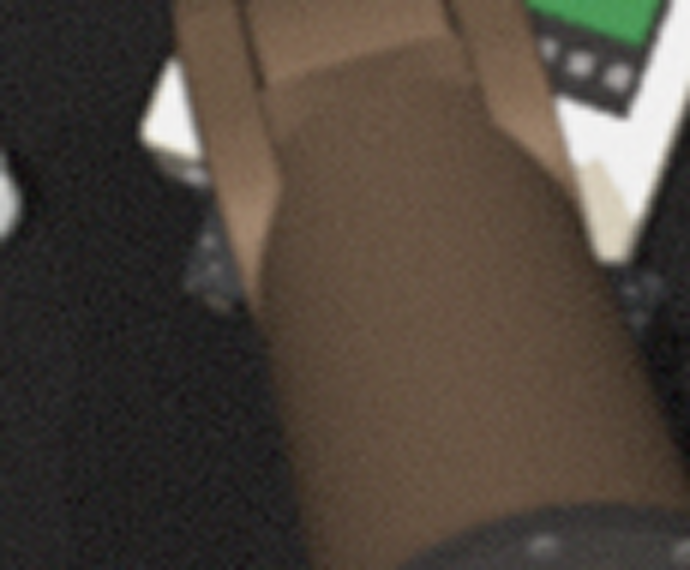

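The arm hides most of the view, but the drawer's left end at (185,168) now lies flat against the front. Descend on the handle.

Emit:
arm_command([
  [[0.001,-0.002,0.02,0,0,-0.006],[0,0,0.035,0,0,0],[0,0,0.028,0,0,0],[0,0,0.014,0,0,0],[0,0,0,0,0,0]],
])

```text
clock: 7.38
position: [0.5288, 0.0312, 0.0682]
ee_rot: [3.089, -0.574, -0.002]
force: [0.2, -0.7, 0.2]
width: 0.657
gripper_force: 0.0
```

Emit:
arm_command([
  [[0,0,0,0,0,0],[0,0,0,0,0,0],[0,0,0,0,0,0],[0,0,0,0,0,0],[0,0,0,0,0,0]],
], jaw=0, newtons=30)

```text
clock: 8.0
position: [0.527, 0.025, 0.0689]
ee_rot: [3.08, -0.58, -0.004]
force: [-7.8, -9.9, 14.7]
width: 0.174
gripper_force: 30.0
```

Run:
```python
from h import *
go(-.1876,-.055,.068)
im=grab('scene'); cv2.imwrite('pics/c6.png',cv2.resize(im['pixels'][145:225,215:315,::-1],None,fx=7,fy=7,interpolation=cv2.INTER_CUBIC))
```

```text
loc [-0.1461 -0.0566] z 0.0689 | shift in tool [-0.0415 -0.0017  0.001 ] in aligned tool [-0.0415 -0.0016  0.0009] turn [0.0076 0.0014 0.0019] target [0.489  0.0417 0.068 ] F(loc) [ -3.66 -12.12] 14.68 w 0.17411047144834052 29.986598789691925
```

View pics/c6.png

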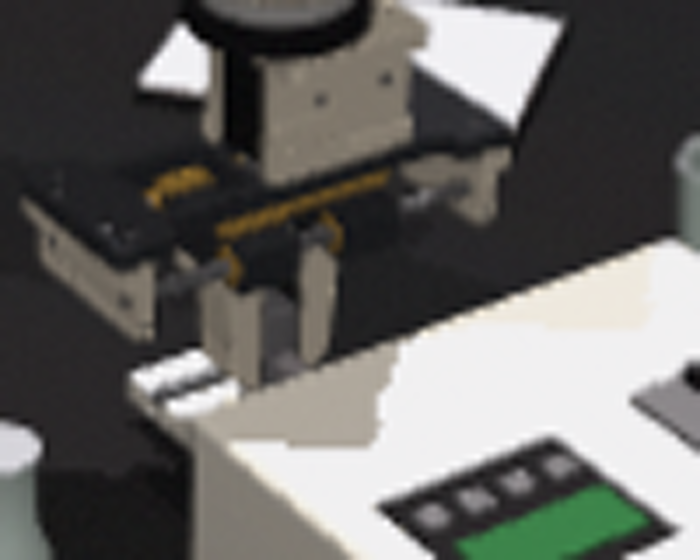

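The gripper holds the handle at crop (275,335), with a 16 mm opening as expected and the rib visible at (185,390). Relieve the sideways load, then pull 42.6 mm, to a TCP x of about -0.1887.

Emit:
arm_command([
  [[-0.003,0.004,-0.001,0,0,0],[-0.006,0.001,0,0,0,0],[-0.007,0,0,0,0,0],[-0.008,0,0,0,0,0],[-0.007,0,0,0,0,0],[-0.005,0,0,0,0,0],[-0.003,0,0,0,0,0],[0,0,0,0,0,0],[0,0,0,0,0,0]],
])

```text
clock: 9.18
position: [0.4899, 0.0395, 0.0692]
ee_rot: [3.087, -0.575, -0.002]
force: [3.2, -4.2, -14.1]
width: 0.174
gripper_force: 30.0
```

Run:
```python
from h import *
go(-.1887,-.0566,.068)
```

```text
loc [-0.1859 -0.0567] z 0.0692 | shift in tool [-0.0028 -0.0001  0.0012] in aligned tool [-0.0028 -0.0001  0.0012] turn [0.0012 0.0009 0.0058] target [0.4874 0.0406 0.068 ] F(loc) [ 4.51 -2.79] -14.08 w 0.174166718458614 30.003008544445038
```

Emit:
arm_command([
  [[-0.003,0,0.0005,0,0,0],[0,0,0,0,0,0],[0,0,0,0,0,0],[0,0,0,0,0,0]],
])

```text
clock: 9.68
position: [0.4876, 0.0404, 0.0691]
ee_rot: [3.087, -0.576, -0.0]
force: [2.7, -5.2, -7.3]
width: 0.171
gripper_force: 30.0
```

Run:
```python
from h import *
go(-.1887,-.0566,.068)
for n,c in(('scene',(150,230,215,305)),('top',(130,225,180,285))):
    im=grab(n); cv2.imwrite(f'pics/f_{n}.png',cv2.resize(im['pixels'][c[0]:c[1],c[2]:c[3],::-1],None,fx=6,fy=6,interpolation=cv2.INTER_CUBIC))
```

```text
loc [-0.1884 -0.0567] z 0.0691 | shift in tool [-0.0003 -0.0001  0.0011] in aligned tool [-0.0003 -0.0001  0.0011] turn [ 0.0009 -0.0001  0.0055] target [0.4874 0.0406 0.068 ] F(loc) [ 4.45 -3.88] -7.29 w 0.17094387943255196 30.00363528728485
```

View pics/f_scene.png

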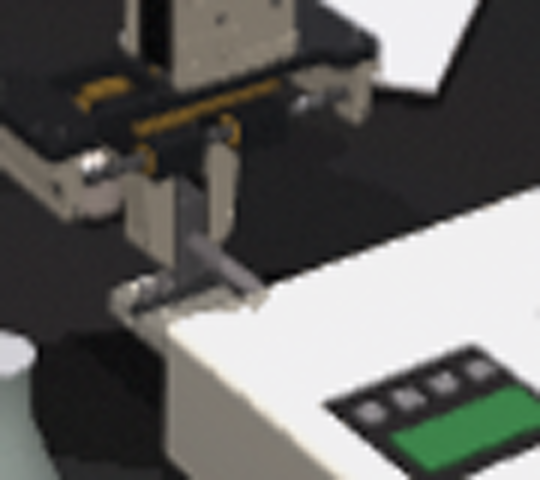

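View pics/f_top.png

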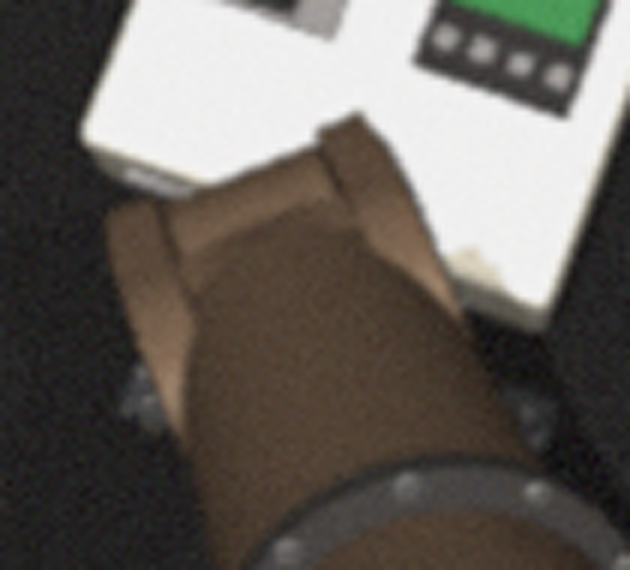

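The drawer is flat against the front (top crop (150,180)). In the scene crop, the steel bar lies with the rib at (150,290). One check that the handle's face did not slip in the grip:

Run:
```python
from h import *
im=dict(np.load('/tmp/scene.npz')); P=pts(im); l=loc(P); z=P[...,2]
k=(z>.045)&(z<.085)&(abs(l[...,1]+.056)<.006)&(l[...,0]<-.12)&(l[...,0]>-.25)
k2=k&(z>.072); print(k2.sum(), np.percentile(l[k2][:,0],[10,50,90]), 'want -0.1756 back face')
k3=(z>.029)&(z<.042)&(abs(l[...,1]+.07)<.02)&(l[...,0]<-.15)&(l[...,0]>-.215)
print(k3.sum(), np.percentile(l[k3],[10,50,90],axis=0))
go(-.1887,-.0566,.068)
```

```text
11 [-0.17750149 -0.17484782 -0.17276763] want -0.1756 back face
24 [[-0.18917478 -0.07909626]
 [-0.18517773 -0.07165897]
 [-0.18184243 -0.06303163]]
loc [-0.1884 -0.0567] z 0.0691 | shift in tool [-0.0003 -0.0001  0.0011] in aligned tool [-0.0003 -0.0001  0.0011] turn [ 0.0009 -0.0001  0.0056] target [0.4874 0.0406 0.068 ] F(loc) [ 4.42 -3.82] -7.85 w 0.17157718227573626 30.003653168678284
```

```bash
python3 -c "
from cell import arm
print(arm.sign_off())"
```

```text
the job is handed in; nothing more can be done
None
```

I pushed the drawer home first, then pulled the shutter about 42 mm. The gripper is still holding it with the pointer over the rib, to within about 2 mm by camera. The job is handed in; no verdict came back.

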